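# Sweep undersize bungs onto the sprung trap of the scrap box

## Robot

A 6-joint arm with a two-finger parallel gripper is mounted at the origin on a cart in front of the work surface, level with it; the furniture and walls round the work are solid. World frame = base frame: x ahead of the robot, y to its left, z up, the work surface at z = 0. Lengths are in m, angles in rad, forces in N, time in s.
With the tool pointing down it reaches from about 0.35 to 0.775 m from the base axis. Payload 5.5 kg.
Tool frame: the origin (TCP) lies at the very end of the fingers, on their centre line; the grasp point (between the pads) lies 19 mm behind it; z points along the fingers, y is the direction in which the jaws open and shut (so a half turn about z gives the same grasp; the last joint's range is limited). The gripper opens to 85 mm and grips with 20 to 120 N. Pads are 22 mm wide; open, the fingers measure 114 mm over their backs; the gripper's body (76 mm by 85 mm) begins 54 mm behind the grasp point. The pads swing forward as they close: fully open they stand 13 mm farther back than shut.
Start: joints at [-1.277, 0.313, 0.046, 1.304, 0, 1.431], TCP at [0.242, -0.522, 0.231] pointing down, gripper open.
Joint ranges: [-2.76, 2.76], [-0.86, 1.69], [-1.03, 1.26], [-2.2, 2.34], [-1.47, 1.5], [-3.14, 3.14]. Speed limits (rad/s): [2.57, 2.57, 3.14, 3.14, 3.14, 3.14].

## Interface

Orientations are given as a unit quaternion [w, x, y, z].
In Python, from workcell import get_state, read_camera, hand_in, find_in, silhouettes gives the robot as it stands. The module is installed in compiled form; this text tells all that it offers.
- The arm moves only by the tool send_rows, never from a script. Its argument "deltas" is a list that holds one entry, the list of rows, each a list of 6 numbers: the shift along the world's x, y, z in cm, then the turn, a rotation vector about the world's x, y, z in degrees. In form: [[[dx, dy, dz, wx, wy, wz], ...]]. A call has 1 to 12 rows; each row is the pose to reach, as a shift and turn from the pose commanded when the call began; what a row does not reach only later rows make up. A row lasts 1/10 s, in which the tool goes at most 50 mm and 8.59 degrees, less where a joint would pass 70% of its speed; a pose out of reach is approached as far as the arm can. A call with a gripper value outside its range is refused whole. "jaw" is the opening, from -1 (shut) to 1 (fully open), so that 0 is half open, set as the call begins (left out, the last holds). The fingers move at their own pace and stop on an object; "force" is the grip in N (left out, the last holds). Time passes only in rows, so rows that repeat a pose let the fingers close. It gives the time, the measured TCP pose, the force and the opening at its end, in the units of the state.
- get_state(): the state, without advancing time (a new reading comes with each control period).
- read_camera(name): name is "scene" or "top" or "wrist"; returns a dict with "img" (420x560x3 uint8, red, green, blue), "z_map" (420x560 float32, m along the optical axis (not along the pixel's ray), 0 where there is no reading), "vfov" (degrees; the focal length in pixels is half the picture's height over the tangent of half this angle, whatever the lens; pixels are square), "cx", "cy" (the principal point, pixels), "R" (3x3) and "t" (3): a world point X has camera coordinates R X + t; the wrist camera has in their place "hand_eye" (4x4, takes a point from camera to tool coordinates, whose origin is the TCP and whose axes are the flange's). Camera axes: x right, y down, z forward; pixel columns grow to the right and rows downward; lengths in m; the calibration is good to about 2 mm. A picture is of the moment at which its call begins: read the wrist's pose just before it.
- hand_in(): hands the job in, once; it reports no verdict.
Trained networks look in a picture, given as the dict that the camera call returned (one of the last four; its "shot" number tells which), for a name from the list of things; names that differ only in an ending like _2 or _b are one class to them, and where a whole thing is asked for, a point or a joint stands for the part that bears it (a point fixed in the world has none). Each returns a list of dicts, best first, with "conf" (0 to 1); they miss things now and then, are a little off and sometimes report something else, mostly with a low value. They report only what shows in the picture. A call takes as long as a camera call. They do not tell look-alikes from the thing itself.
- find_in(picture, thing): "box" ([centre column, centre row, width, height] in pixels, round what is visible of it).
- silhouettes(picture, thing): "mask" (420x560 bool, what is visible of it) and "box" ([centre column, centre row, width, height] in pixels, round what is visible of it).
The state is a dict: "clock": time; "joint_pos": joint angles; "qvel": joint speeds; "tau": joint torques, N m; "tcp_pos": TCP position; "orientation": TCP orientation; "wrist_force": force on the tool from outside, world axes, zero at the start; "ft_torque": the same for the moment, N m; "finger_gap": finger opening in m.
Only numpy, scipy, OpenCV 4.12 (cv2) and the standard library are available. Lean on these libraries where they do the work, as an engineer would, in place of code of your own. Each camera call takes 0.05 s, during which the arm holds its last target.

## Task

Scrap the two undersize bungs (the small ones, about 34 mm across): sweep or carry them along the sorting tray onto the sprung steel flap at its end, press the flap down and hold it open until they have dropped through into the scrap box beneath, then let it spring shut. The four larger bungs are good: leave them standing where they are, and leave the pencil lying on the tray.

Things in the scene. Friction and masses are not known exactly. Their poses are not given: they have to be found in the camera images.
- sorting_box: Plywood sorting tray on a closed hollow scrap box, fixed to the bench, 230 (x) x 400 (y) mm outside. Origin: centre of the underside, on the bench; z up; x = depth, away from the robot at zero turn; y = long side. Tray floor (10 mm board) 125 mm up; rim 8 mm high, its inside at x = +-105, y = +-192 mm. Box floor 10 mm above the bench. The drawer front on -x does not open.
- flap (a joint): Hinge of the steel trap flap, rad: 0 = shut, flush with the tray floor; grows as it is pressed down into the box, stop at 1.1. A spring shuts it (0.15 N m at 0, 0.31 N m at 1.1, less 0.04 for its weight: 4 to 10 N at 30 mm from the hinge); bungs standing on it do not open it. From about 0.9 rad a bung on it slides off the free edge into the box.
- flap_hinge (a point): Middle of the hinge line, fixed, at x = 0, y = -186, z = 125 mm of the box's frame; the hinge runs along the box's x. The flap spans x = -81 to +81 mm and runs 80 mm in the box's +y from the hinge; its free edge, at y = -106 mm, is the one that drops.
- flap_mid (a point): Middle of the flap's upper face (moves with it); shut, at x = 0, y = -146, z = 125 mm of the box's frame. Fingertips some 25 mm across pressed straight down here open the flap to about 1 rad when they are 45 mm below the tray floor; put to one side along x they leave the rest of the flap free for a bung.
- small_bung_a: Undersize tapered wooden bung (a reject), round, 33 mm across and 30 mm tall, about 30 g, standing on the tray among the large ones. Origin: centre of its underside; z = its axis, up. To a pusher it is a plain upright cylinder.
- small_bung_b: Undersize tapered wooden bung (a reject), 35 mm across and 35 mm tall, else like small_bung_a.
- large_bung_a: Good tapered wooden bung, 45 mm across and 40 mm tall, about 30 g, standing on the tray. Origin: centre of its underside; z = its axis.
- large_bung_b: Good bung, 43 mm across and 45 mm tall, else like large_bung_a.
- large_bung_c: Good bung, 45 mm across and 40 mm tall, else like large_bung_a.
- large_bung_d: Good bung, 43 mm across and 45 mm tall, else like large_bung_a.
- pencil: Pencil, 167 x 14 x 8 mm, lying across the tray near its +y end, along the rim. Origin: centre of its underside.
Not all that is in view belongs to the job. Leave any blue or yellow look-alike of the large_bung_d alone.

How it is judged:
By the outcome, as a careful person would: the job done as asked, in the order asked, and still so for the second after the job is handed in, with the robot touching nothing.
It also fails if it takes over 61 s, if anything falls off the work surface, if the arm or the gripper's body presses on something with over 40 N, if the wrist force passes 120 N, or if a joint passes its speed limit or range.

## Working session

There is one attempt and no reset: what is moved stays moved. The work goes in short steps, Python scripts to look and compute and a tool call to move; the robot and the scene stay as the last step left them, time stands still between calls to the robot, and variables do not carry over. Pictures are saved under pics/ and viewed, and the job is handed in when it is done.

Besides the shell and the picture viewer there is one more tool, called after "Request:" by a JSON object that holds its "api" and its "payload", one argument or row to a line. send_rows: Moves the arm, as the interface text tells. Its arguments: {"type":"object","properties":{"deltas":{"type":"array","items":{"type":"array","items":{"type":"array","items":{"type":"number"}}}},"jaw":{"type":"number"},"force":{"type":"number"}},"required":["deltas"]}

```bash
mkdir -p pics; cat > h.py <<'E'
import numpy as np, cv2
from workcell import *
def save(p,n): cv2.imwrite('pics/'+n,p['img'][:,:,::-1])
def cloud(p):
    h,w=p['z_map'].shape; f=h/2/np.tan(np.radians(p['vfov'])/2)
    u,v=np.meshgrid(np.arange(w),np.arange(h)); z=p['z_map']
    P=np.stack([(u-p['cx'])/f*z,(v-p['cy'])/f*z,z],-1)
    return (P-p['t'])@p['R']   # R^T (P-t)
E
python3 - <<'E'
from h import *
print(get_state())
for n in('scene','top'):
    p=read_camera(n);save(p,n+'1.png');print(n,p['vfov'],p['cx'],p['cy'],p['R'],p['t'])
    np.savez('/tmp/'+n,**{k:v for k,v in p.items()})
    for th in('small_bung_a','large_bung_a','pencil','flap','sorting_box'):
        for d in silhouettes(p,th):
            X=cloud(p)[d['mask']&(p['z_map']>0)]
            print(th,round(d['conf'],2),np.round(d['box']),np.round(np.median(X,0),3),np.round(np.percentile(X,98,axis=0),3),np.round(np.percentile(X,2,axis=0),3))
E
```

```text
{'clock': 0.0, 'joint_pos': array([-1.27658627e+00,  3.13993664e-01,  4.49396741e-02,  1.30355472e+00,
        1.48433216e-05,  1.43124426e+00]), 'qvel': array([ 1.59471116e-03,  6.46114608e-06, -1.63092356e-03,  5.20415015e-04,
       -7.38674173e-04,  6.84738357e-04]), 'tau': array([ 6.05737823e-04, -4.80626714e+01,  2.98535049e+01,  1.93014223e-02,
       -1.52106686e-04,  1.99276474e-05]), 'tcp_pos': array([ 0.24153633, -0.52124758,  0.2303966 ]), 'orientation': array([-9.04055351e-04,  9.76572947e-01,  2.15184706e-01, -6.26054721e-05]), 'wrist_force': array([-0.7403739,  0.3129212,  0.1923004]), 'ft_torque': array([ 0.03265892,  0.01208408, -0.07450579]), 'finger_gap': 0.08564452157414894}
scene 49.331834018488905 284.13029273974445 213.20346915128934 [[-0.89204578 -0.45164402 -0.01649284]
 [-0.28589799  0.59219067 -0.75337411]
 [ 0.35002382 -0.66732892 -0.6573853 ]] [0.54736701 0.13305362 1.00974965]
small_bung_a 0.64 [278. 184.  19.  21.] [0.565 0.134 0.156] [0.597 0.142 0.162] [0.552 0.066 0.125]
small_bung_a 0.54 [310. 175.  12.  18.] [0.515 0.068 0.152] [0.532 0.075 0.157] 
[... 1666 characters left out ...]

large_bung_a 0.81 [287. 200.  26.  24.] [0.516 0.155 0.163] [0.539 0.175 0.166] [0.497 0.135 0.122]
large_bung_a 0.72 [302. 242.  25.  28.] [0.439 0.129 0.163] [0.458 0.148 0.166] [0.419 0.11  0.159]
large_bung_a 0.58 [243. 182.  23.  25.] [0.554 0.221 0.168] [0.575 0.24  0.171] [0.537 0.203 0.136]
pencil 0.61 [216. 217.  12.  89.] [0.491 0.28  0.13 ] [0.576 0.288 0.134] [0.421 0.272 0.122]
pencil 0.52 [388. 195.  55.  89.] [ 0.519 -0.039  0.123] [ 0.597 -0.001  0.127] [ 0.444 -0.076  0.12 ]
flap 0.74 [387. 196.  52.  87.] [ 0.518 -0.039  0.123] [ 0.597 -0.001  0.127] [ 0.443 -0.077  0.12 ]
sorting_box 0.88 [312. 208. 235. 151.] [0.5   0.087 0.123] [0.625 0.3   0.133] [ 0.39  -0.089  0.054]
```

```bash
python3 - <<'E'
from h import *
for n in('scene','top'):
    p=dict(np.load('/tmp/%s.npz'%n)); X=cloud(p)
    im=p['img'][90:340,120:460] if n=='scene' else p['img'][110:300,120:460]
    cv2.imwrite('pics/%s_c.png'%n,cv2.resize(im[:,:,::-1],None,fx=2.3,fy=2.3,interpolation=cv2.INTER_CUBIC))
p=dict(np.load('/tmp/top.npz')); X=cloud(p)
# top faces: cluster of points with z in 0.145..0.18 
for z0,z1 in((.150,.180),):
    m=((X[...,2]>z0)&(X[...,2]<z1)&(X[...,0]>.36)&(X[...,0]<.66)&(X[...,1]>-.12)&(X[...,1]<.33)&(p['z_map']>0)).astype(np.uint8)
    k,l,st,c=cv2.connectedComponentsWithStats(m)
    for i in range(1,k):
        if st[i,4]>20:
            q=X[l==i]; zt=np.median(q[:,2]); q=q[q[:,2]>zt-.004]
            print(np.round(q[:,:2].min(0),3),np.round(q[:,:2].max(0),3),'mid',np.round((q[:,:2].min(0)+q[:,:2].max(0))/2,4),round(zt,3),'mean',np.round(q.mean(0),4))
# rim, box frame
m=(X[...,2]>.129)&(X[...,2]<.137)&(X[...,0]>.36)&(X[...,0]<.66)&(X[...,1]>-.14)&(X[...,1]<.34)
q=X[m]; r=cv2.minAreaRect((q[:,:2]*1000).astype(np.float32)); print(r)
m=(X[...,2]>.115)&(X[...,2]<.14)&(X[...,0]>.36)&(X[...,0]<.66)&(X[...,1]>-.14)&(X[...,1]<.34)
q=X[m]; r=cv2.minAreaRect((q[:,:2]*1000).astype(np.float32)); print(r)
E
```

```text
[ 0.611 -0.12 ] [ 0.643 -0.108] mid [ 0.6266 -0.1142] 0.164 mean [ 0.6242 -0.1159  0.171 ]
[0.553 0.107] [0.587 0.14 ] mid [0.5701 0.1238] 0.158 mean [0.5699 0.1236 0.1579]
[0.537 0.201] [0.579 0.243] mid [0.5576 0.222 ] 0.168 mean [0.5568 0.2214 0.1679]
[0.495 0.133] [0.54  0.177] mid [0.5177 0.1547] 0.163 mean [0.5175 0.1546 0.1631]
[0.504 0.041] [0.536 0.073] mid [0.52   0.0573] 0.153 mean [0.5197 0.0575 0.1534]
[0.454 0.188] [0.496 0.229] mid [0.4752 0.2088] 0.168 mean [0.4746 0.2087 0.168 ]
[0.417 0.108] [0.462 0.152] mid [0.4395 0.1301] 0.163 mean [0.439  0.1299 0.1632]
((524.5814208984375, 92.22196960449219), (250.221923828125, 431.2403869628906), 2.7110071182250977)
((524.4923095703125, 92.27716064453125), (250.64134216308594, 432.01617431640625), 2.768378973007202)
```

View pics/scene_c.png

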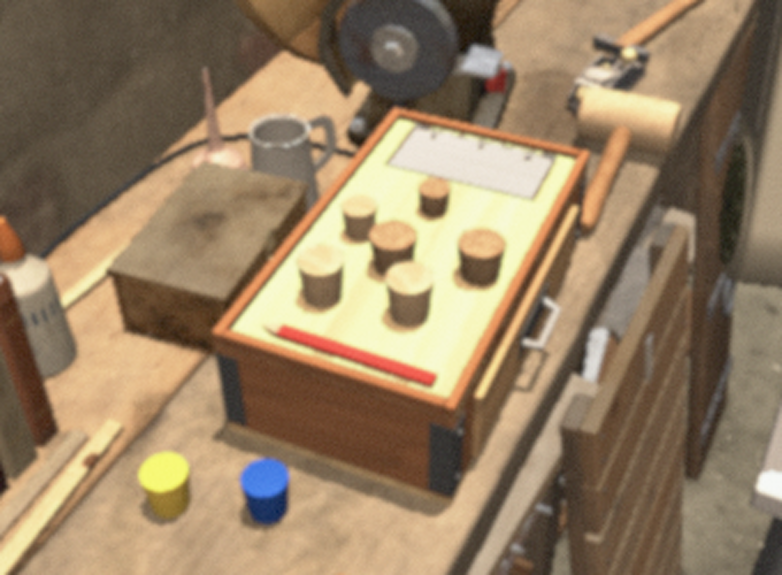

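View pics/top_c.png

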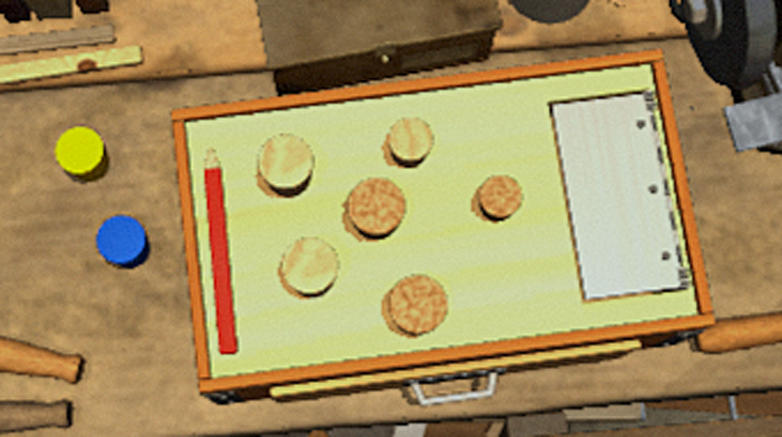

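```bash
cat >> h.py <<'E'
E
python3 - <<'E'
from h import *
p=dict(np.load('/tmp/top.npz')); X=cloud(p)
hsv=cv2.cvtColor(p['img'],cv2.COLOR_RGB2HSV)
reg=(X[...,2]>.118)&(X[...,2]<.130)&(X[...,0]>.36)&(X[...,0]<.66)&(X[...,1]>-.14)&(X[...,1]<.34)
yel=(reg&(hsv[...,0]>22)&(hsv[...,0]<40)&(hsv[...,1]>50)&(hsv[...,2]>150)).astype(np.uint8)
gry=(reg&(hsv[...,1]<50)&(hsv[...,2]>120)).astype(np.uint8)
for n,m in(('yel',yel),('gry',gry)):
    m=cv2.morphologyEx(m,cv2.MORPH_OPEN,np.ones((3,3)))
    q=X[m>0]; print(n,len(q),cv2.minAreaRect((q[:,:2]*1000).astype(np.float32)),q[:,2].mean())
# obstacles above .16 near flap
m=(X[...,2]>.14)&(p['z_map']>0)
for n in('top','scene'):
    p=dict(np.load('/tmp/%s.npz'%n));X=cloud(p);q=X[(p['z_map']>0)&(X[...,2]>.14)&(X[...,0]>.35)&(X[...,0]<.75)&(X[...,1]>-.2)&(X[...,1]<.02)]
    H={}
    for a,b,z in q:
        k=(int(a//.02)*2,int(np.floor(b/.02))*2);H[k]=max(H.get(k,0),z)
    print(n,{k:round(v,2) for k,v in sorted(H.items())})
E
```

```text
yel 15045 ((514.3193359375, 105.65321350097656), (210.81121826171875, 384.60198974609375), 2.661409378051758) 0.12314870801498232
gry 3601 ((520.6755981445312, -40.33588790893555), (161.78067016601562, 81.089111328125), 2.6040139198303223) 0.12324454880099932
top {(52, -18): np.float64(0.18), (52, -16): np.float64(0.19), (52, -14): np.float64(0.19), (52, -12): np.float64(0.18), (54, -18): np.float64(0.19), (54, -16): np.float64(0.19), (54, -14): np.float64(0.19), (54, -12): np.float64(0.19), (56, -18): np.float64(0.19), (56, -16): np.float64(0.19), (56, -14): np.float64(0.19), (56, -12): np.float64(0.19), (58, -18): np.float64(0.17), (58, -16): np.float64(0.23), (58, -14): np.float64(0.25), (60, -20): np.float64(0.24), (60, -18): np.float64(0.22), (60, -16): np.float64(0.25), (60, -14): np.float64(0.26), (60, -12): np.float64(0.26), (62, -20): np.float64(0.26), (62, -18): np.float64(0.23), (62, -16): np.float64(0.24), (62, -14): np.float64(0.26), (62, -12): np.float64(0.29), (62, -10): np.float64(0.2), (64, -20): np.float64(0.27), (64, -18): np.float64(0.23), (64, -16): np.float64(0.
[... 1424 characters left out ...]
(0.28), (64, -20): np.float64(0.27), (64, -16): np.float64(0.28), (64, -14): np.float64(0.29), (64, -12): np.float64(0.29), (64, -10): np.float64(0.29), (66, -20): np.float64(0.27), (66, -18): np.float64(0.24), (66, -16): np.float64(0.28), (66, -14): np.float64(0.29), (66, -12): np.float64(0.28), (66, -10): np.float64(0.28), (68, -20): np.float64(0.27), (68, -16): np.float64(0.28), (68, -14): np.float64(0.28), (68, -12): np.float64(0.28), (68, -10): np.float64(0.28), (70, -20): np.float64(0.26), (70, -14): np.float64(0.27), (70, -12): np.float64(0.27), (70, -10): np.float64(0.26), (72, -14): np.float64(0.2), (72, -12): np.float64(0.2), (72, -10): np.float64(0.23), (74, -20): np.float64(0.2)}
```

Request:
{"api": "send_rows", "payload": {
  "deltas": [
    [[0,0,5,0,0,8],[0,0,10,0,0,16],[2,4,10,0,0,24],[4,8,10,0,0,32],[6,12,10,0,0,40],[8,16,10,0,0,48],[10,20,10,0,0,56],[12,24,10,0,0,64],[14,28,10,0,0,72],[16,32,10,0,0,80],[18,36,10,0,0,88],[20,40,10,0,0,96]]
  ],
  "jaw": 0.3,
  "force": 30
}}

```text
clock: 1.8
tcp_pos: [0.4422, -0.12, 0.3317]
orientation: [0.001, 0.491, 0.871, 0.0]
wrist_force: [0.3, -0.8, -0.0]
finger_gap: 0.0555
```

Request:
{"api": "send_rows", "payload": {
  "deltas": [
    [[1,3,0,0,0,8],[2,6,0,0,0,16],[4,9,-2,0,0,24],[5,12,-4,0,0,32],[6,15,-6,0,0,40],[7.8,17.7,-8,0,0,48],[7.8,17.7,-10,0,0,56],[7.8,17.7,-10,0,0,61.8],[7.8,17.7,-10,0,0,61.8],[7.8,17.7,-10,0,0,61.8]]
  ]
}}

```text
clock: 2.8
tcp_pos: [0.5199, 0.0552, 0.2317]
orientation: [0.0, -0.022, 1.0, 0.0]
wrist_force: [0.1, -1.0, 0.7]
finger_gap: 0.0554
```

```bash
cat >> h.py <<'E'
from scipy.spatial.transform import Rotation as Ro
def wcloud(p,s):
    h,w=p['z_map'].shape; f=h/2/np.tan(np.radians(p['vfov'])/2)
    u,v=np.meshgrid(np.arange(w),np.arange(h)); z=p['z_map']
    P=np.stack([(u-p['cx'])/f*z,(v-p['cy'])/f*z,z],-1)
    H=p['hand_eye'];q=s['orientation'];R=Ro.from_quat(np.r_[q[1:],q[0]]).as_matrix()
    return (P@H[:3,:3].T+H[:3,3])@R.T+s['tcp_pos']
def tops(X,zm,z0=.148,z1=.18):
    m=((X[...,2]>z0)&(X[...,2]<z1)&(X[...,0]>.38)&(X[...,0]<.64)&(X[...,1]>-.1)&(X[...,1]<.31)&(zm>0)).astype(np.uint8)
    k,l,st,c=cv2.connectedComponentsWithStats(m)
    for i in range(1,k):
        if st[i,4]>20:
            q=X[l==i]; zt=np.percentile(q[:,2],70); q=q[q[:,2]>zt-.004]
            (cc,r)=cv2.minEnclosingCircle((q[:,:2]*1000).astype(np.float32))
            print(np.round(cc,1),'r',round(r,1),'zt',round(zt,4),'px',np.round(c[i]),len(q))
E
python3 - <<'E'
from h import *
s=get_state();p=read_camera('wrist');save(p,'w1.png');print(s['clock'],s['tcp_pos'],s['orientation'])
tops(wcloud(p,s),p['z_map'])
E
```

```text
2.8 [0.51987513 0.05519563 0.23167065] [ 2.89863585e-04 -2.19300004e-02  9.99759466e-01  3.81016694e-05]
[437.  129.1] r 22.6 zt 0.1668 px [404. 101.] 4157
[472.1 208. ] r 22.0 zt 0.1717 px [514. 162.] 3508
[515.2 153.7] r 22.6 zt 0.1668 px [421. 219.] 3103
[517.6  56.8] r 16.8 zt 0.1568 px [285. 213.] 1575
[555.3 220.3] r 22.1 zt 0.1716 px [503. 274.] 2611
[559.6 131.7] r 11.5 zt 0.1614 px [382. 269.] 130
```

View pics/w1.png

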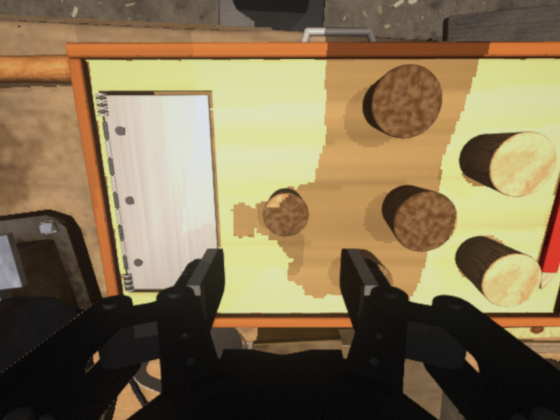

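Request:
{"api": "send_rows", "payload": {
  "deltas": [
    [[-0.1,0.2,-3,0,0,0],[-0.1,0.2,-6,0,0,0],[-0.1,0.2,-8,0,0,0],[-0.1,0.2,-9.5,0,0,0],[-0.1,0.2,-10,0,0,0],[-0.1,0.2,-10,0,0,0]]
  ]
}}

```text
clock: 3.45
tcp_pos: [0.5186, 0.057, 0.1313]
orientation: [-0.0, -0.022, 1.0, 0.0]
wrist_force: [-1.1, 0.5, 0.6]
finger_gap: 0.055
```

Request:
{"api": "send_rows", "payload": {
  "deltas": [
    [[0,0,0,0,0,0],[0,0,0,0,0,0],[0,0,0,0,0,0],[0,0,0,0,0,0],[0,0,0,0,0,0],[0,0,0,0,0,0]]
  ],
  "jaw": -0.6,
  "force": 25
}}

```text
clock: 4.05
tcp_pos: [0.5197, 0.0571, 0.1327]
orientation: [0.001, -0.023, 1.0, -0.0]
wrist_force: [-0.6, -0.4, 6.5]
finger_gap: 0.0325
```

Request:
{"api": "send_rows", "payload": {
  "deltas": [
    [[0,0,2,0,0,0],[0,0,4,0,0,0],[0.5,-1.5,5,0,0,0],[1.5,-4,5,0,0,0],[2.5,-6.5,5,0,0,0],[3.4,-9,5,0,0,0],[3.4,-9,4,0,0,0],[3.4,-9,2,0,0,0],[3.4,-9,0.8,0,0,0],[3.4,-9,0.3,0,0,0],[3.4,-9,0.3,0,0,0]]
  ]
}}

```text
clock: 5.15
tcp_pos: [0.5518, -0.0324, 0.1335]
orientation: [-0.001, -0.023, 1.0, 0.0]
wrist_force: [-0.6, -0.4, 0.3]
finger_gap: 0.0325
```

```bash
python3 - <<'E'
from h import *
p=read_camera('scene');print(get_state()['wrist_force'],get_state()['finger_gap'])
cv2.imwrite('pics/s2.png',cv2.resize(p['img'][90:300,180:440,::-1],None,fx=2.8,fy=2.8))
E
```

```text
[-0.39134123  0.25125121 -0.64815309] 0.03268960184878022
```

View pics/s2.png

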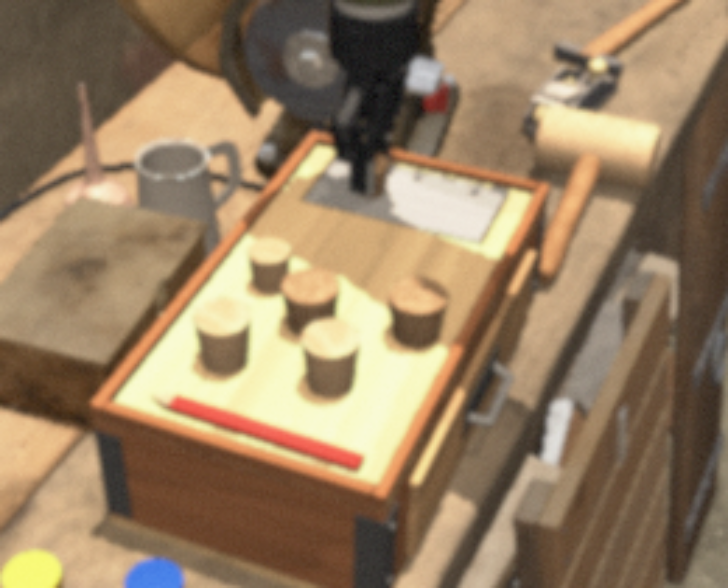

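Request:
{"api": "send_rows", "payload": {
  "deltas": [
    [[0,0,0,0,0,0],[0,0,0,0,0,0],[0,0,0,0,0,0],[0,0,1,0,0,0],[0,0,4,0,0,0],[0,0,7,0,0,0],[0.3,3,9,0,0,0],[0.8,7,10,0,0,0],[1.3,11,10,0,0,0],[1.6,15.5,10,0,0,0],[1.6,15.5,10,0,0,0],[1.6,15.5,10,0,0,0]]
  ],
  "jaw": 0.3
}}

```text
clock: 6.4
tcp_pos: [0.5686, 0.1232, 0.2349]
orientation: [0.0, -0.024, 1.0, -0.0]
wrist_force: [0.6, -0.6, -0.7]
finger_gap: 0.0552
```

```bash
python3 - <<'E'
from h import *
s=get_state();p=read_camera('wrist');save(p,'w2.png');print(s['clock'],s['tcp_pos'])
tops(wcloud(p,s),p['z_map'])
p=read_camera('top');save(p,'t2.png');tops(cloud(p),p['z_map'])
E
```

```text
6.4 [0.56863098 0.12322627 0.23494522]
[437.3 129.3] r 22.3 zt 0.1669 px [303.  23.] 3238
[472.5 208. ] r 21.5 zt 0.1718 px [425.  80.] 4063
[515.7 153.9] r 22.4 zt 0.1669 px [333. 145.] 3562
[550.8 -33. ] r 17.0 zt 0.1568 px [ 68. 181.] 1733
[555.3 220.7] r 21.7 zt 0.1717 px [422. 207.] 2954
[567.9 122.5] r 17.5 zt 0.1618 px [282. 216.] 1731
[557.5 221.6] r 21.4 zt 0.1686 px [244. 180.] 428
[517.8 154.6] r 22.3 zt 0.1638 px [281. 199.] 364
[475.1 209. ] r 21.5 zt 0.1688 px [255. 225.] 455
[439. 145.] r 15.0 zt 0.1637 px [292. 243.] 61
```

View pics/w2.png

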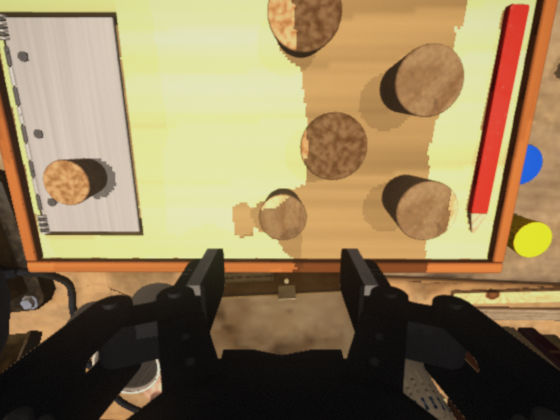

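Request:
{"api": "send_rows", "payload": {
  "deltas": [
    [[0,0,-3,0,0,0],[0,0,-6,0,0,0],[0,0,-8,0,0,0],[0,0,-9.5,0,0,0],[0,0,-10,0,0,0],[0,0,-10,0,0,0]]
  ]
}}

```text
clock: 7.1
tcp_pos: [0.5683, 0.1209, 0.1339]
orientation: [-0.001, -0.022, 1.0, -0.0]
wrist_force: [0.7, -0.2, 0.3]
finger_gap: 0.0553
```

Request:
{"api": "send_rows", "payload": {
  "deltas": [
    [[0,0,0,0,0,0],[0,0,0,0,0,0],[0,0,0,0,0,0],[0,0,0,0,0,0],[0,0,0,0,0,0],[0,0,0,0,0,0]]
  ],
  "jaw": -0.6
}}

```text
clock: 7.7
tcp_pos: [0.5696, 0.122, 0.1357]
orientation: [0.001, -0.023, 1.0, -0.0]
wrist_force: [-1.1, -2.2, 5.0]
finger_gap: 0.034
```

Request:
{"api": "send_rows", "payload": {
  "deltas": [
    [[0,0,3,0,0,0],[0,0,6,0,0,0],[-1,-3,6,0,0,0],[-2.2,-6.5,6,0,0,0],[-3.5,-10,6,0,0,0],[-4.8,-13.5,6,0,0,0],[-5.7,-15.7,6,0,0,0],[-5.7,-15.7,6,0,0,0],[-5.7,-15.7,3,0,0,0],[-5.7,-15.7,1,0,0,0],[-5.7,-15.7,0.3,0,0,0],[-5.7,-15.7,0.3,0,0,0]]
  ]
}}

```text
clock: 8.9
tcp_pos: [0.511, -0.0339, 0.1365]
orientation: [-0.001, -0.024, 1.0, 0.0]
wrist_force: [-0.5, 0.1, -0.2]
finger_gap: 0.034
```

Request:
{"api": "send_rows", "payload": {
  "deltas": [
    [[0,0,0,0,0,0],[0,0,0,0,0,0],[0,0,0,0,0,0],[0,0,2,0,0,0],[0,0,5,0,0,0],[0,0,8,0,0,0],[-2,0,9,0,0,0],[-4.5,-0.5,9,0,0,0],[-4.5,-0.5,9,0,0,0],[-4.5,-0.5,9,0,0,0]]
  ],
  "jaw": 0.3
}}

```text
clock: 9.9
tcp_pos: [0.4669, -0.0399, 0.2281]
orientation: [0.001, -0.023, 1.0, -0.0]
wrist_force: [0.2, 0.8, 0.4]
finger_gap: 0.0555
```

```bash
python3 - <<'E'
from h import *
s=get_state();p=read_camera('wrist');save(p,'w3.png');print(s['clock'],s['tcp_pos'])
tops(wcloud(p,s),p['z_map'])
E
```

```text
9.9 [ 0.46694964 -0.03992553  0.22807091]
[437.1 128.5] r 22.8 zt 0.1667 px [528. 189.] 3126
[528.4 -34.9] r 35.8 zt 0.1614 px [286. 293.] 1692
[515.8 152.9] r 23.2 zt 0.1666 px [532. 292.] 2275
```

View pics/w3.png

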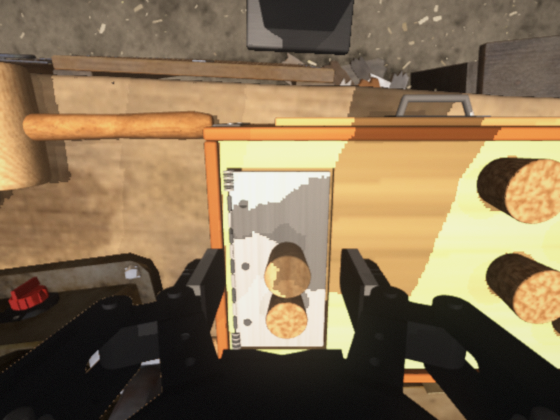

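Request:
{"api": "send_rows", "payload": {
  "deltas": [
    [[-0.1,-0.3,0,0,0,0],[-0.1,-0.3,-2,0,0,0],[-0.1,-0.3,-4,0,0,0],[-0.1,-0.3,-6,0,0,0],[-0.1,-0.3,-8,0,0,0],[-0.1,-0.3,-8.5,0,0,0],[-0.1,-0.3,-8.5,0,0,0]]
  ],
  "jaw": -1
}}

```text
clock: 10.65
tcp_pos: [0.4654, -0.0427, 0.1415]
orientation: [-0.001, -0.023, 1.0, 0.0]
wrist_force: [-0.8, -0.8, -0.4]
finger_gap: 0.0003
```

Request:
{"api": "send_rows", "payload": {
  "deltas": [
    [[0,0,-1,0,0,0],[0,0,-2,0,0,0],[0,0,-3,0,0,0],[0,0,-4,0,0,0],[0,0,-5,0,0,0],[0,0,-5.5,0,0,0],[0,0,-6,0,0,0],[0,0,-6.4,0,0,0],[0,0,-6.4,0,0,0],[0,0,-6.4,0,0,0]]
  ]
}}

```text
clock: 11.65
tcp_pos: [0.466, -0.042, 0.0784]
orientation: [0.001, -0.023, 1.0, 0.001]
wrist_force: [1.3, 3.8, 3.8]
finger_gap: 0.0001
```

```bash
python3 - <<'E'
from h import *
s=get_state();p=read_camera('wrist');save(p,'w4.png');print(s['clock'],s['tcp_pos'],s['wrist_force'])
E
```

```text
11.65 [ 0.46604766 -0.04198935  0.07841774] [1.29962025 3.80245691 3.77363818]
```

View pics/w4.png

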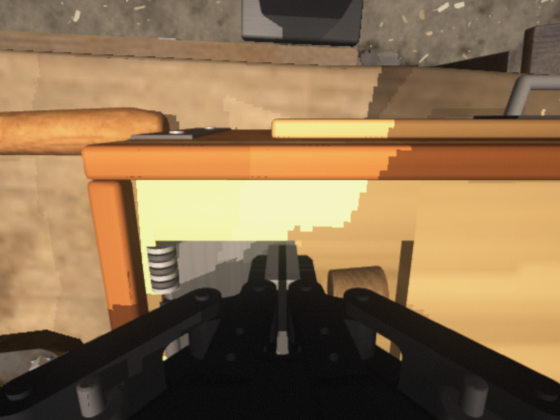

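```bash
python3 - <<'E'
from h import *
s=get_state();p=read_camera('wrist');X=wcloud(p,s)
for v in(270,280,290):
  for u in (340,358,375,405): print(u,v,np.round(X[v,u],3))
p=read_camera('top');cv2.imwrite('pics/t4.png',cv2.resize(p['img'][110:300,120:460,::-1],None,fx=2.3,fy=2.3))
tops(cloud(p),p['z_map'])
E
```

```text
340 270 [ 0.494 -0.002  0.028]
358 270 [0.492 0.009 0.03 ]
375 270 [0.491 0.02  0.032]
405 270 [ 0.445 -0.001  0.124]
340 280 [ 0.496 -0.003  0.037]
358 280 [0.495 0.008 0.038]
375 280 [0.494 0.019 0.039]
405 280 [ 0.448 -0.001  0.124]
340 290 [ 0.5   -0.004  0.043]
358 290 [ 0.45  -0.018  0.13 ]
375 290 [0.499 0.018 0.043]
405 290 [ 0.452 -0.001  0.125]
[557.5 220.9] r 21.7 zt 0.1686 px [244. 180.] 431
[517.8 154.8] r 22.4 zt 0.164 px [284. 199.] 473
[474.9 208.6] r 21.3 zt 0.1687 px [255. 225.] 450
[464.2  11.2] r 13.5 zt 0.1714 px [370. 222.] 118
[439.6 129.9] r 22.3 zt 0.1638 px [302. 242.] 501
```

View pics/t4.png

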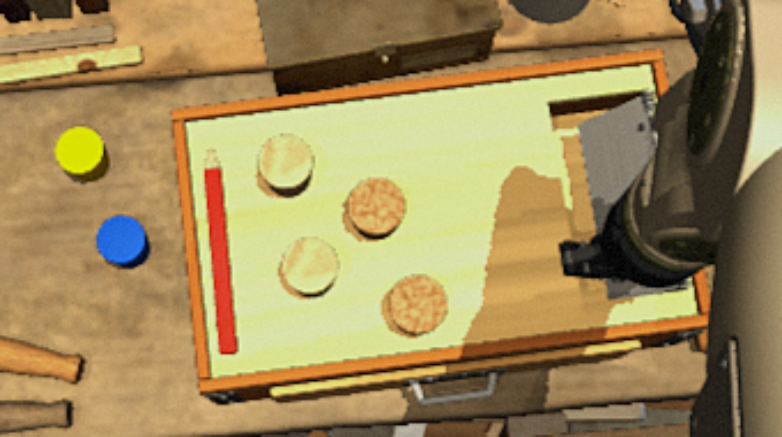

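Request:
{"api": "send_rows", "payload": {
  "deltas": [
    [[0,0,-0.1,0,0,0],[0,0,-0.1,0,0,0],[0,0,-0.1,0,0,0],[0,0,-0.1,0,0,0],[0,0,-0.1,0,0,0],[0,0,-0.1,0,0,0]]
  ]
}}

```text
clock: 12.4
tcp_pos: [0.4661, -0.0429, 0.0776]
orientation: [0.0, -0.023, 1.0, -0.0]
wrist_force: [0.4, 3.6, 5.0]
finger_gap: 0.0
```

```bash
python3 - <<'E'
from h import *
s=get_state();print(s['tcp_pos'],s['wrist_force'])
p=read_camera('scene');cv2.imwrite('pics/s4.png',cv2.resize(p['img'][100:240,220:400,::-1],None,fx=4,fy=4))
p=read_camera('wrist');save(p,'w5.png')
E
```

```text
[ 0.46609624 -0.04288072  0.07758743] [0.39112438 3.63444784 5.00331514]
```

View pics/s4.png

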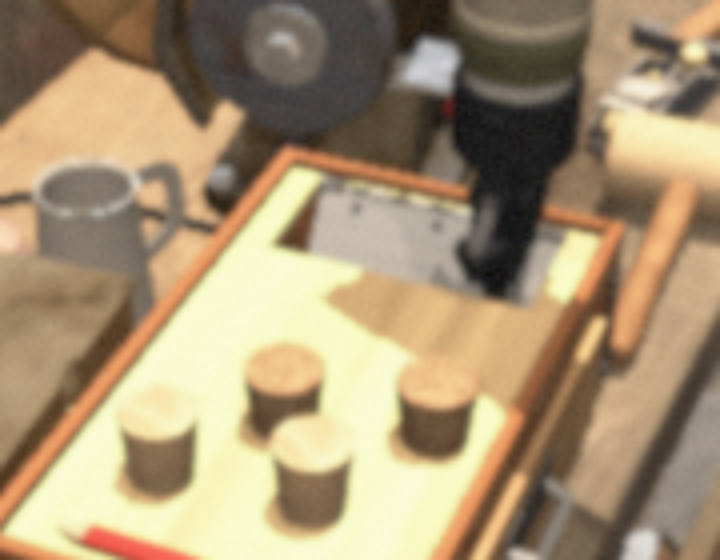

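View pics/w5.png

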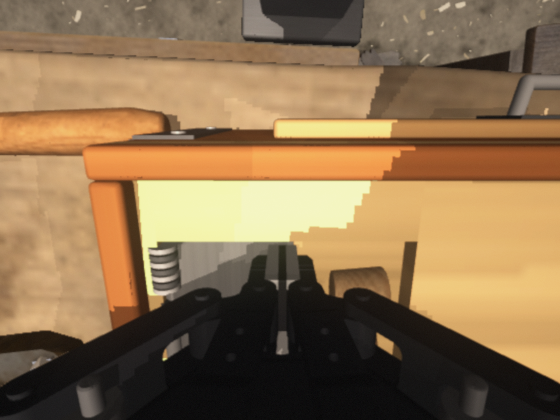

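Request:
{"api": "send_rows", "payload": {
  "deltas": [
    [[0,0,0.5,0,0,0],[0,0,1,0,0,0],[0,0,1.5,0,0,0],[0,0,2,0,0,0],[0,0,2.5,0,0,0],[0,0,3,0,0,0],[0,0,3.5,0,0,0],[0,0,4,0,0,0],[0,0,4.5,0,0,0],[0,0,5.5,0,0,0],[0,0,8,0,0,0],[0,0,12,0,0,0]]
  ]
}}

```text
clock: 13.7
tcp_pos: [0.4639, -0.0432, 0.1964]
orientation: [-0.003, -0.023, 1.0, -0.0]
wrist_force: [1.1, 0.0, 0.3]
finger_gap: 0.0001
```

Request:
{"api": "send_rows", "payload": {
  "deltas": [
    [[0,0,4,0,0,0],[0,-2,8,0,0,0],[-3,-5,10,0,0,0],[-6,-8,10,0,0,0],[-8,-12,10,0,0,0],[-9,-16,10,0,0,0],[-10,-20,10,0,0,0],[-10,-20,10,0,0,0],[-10,-20,10,0,0,0]]
  ]
}}

```text
clock: 14.6
tcp_pos: [0.3649, -0.2439, 0.2973]
orientation: [-0.0, -0.022, 1.0, -0.0]
wrist_force: [-0.2, 0.6, 0.5]
finger_gap: -0.0
```

```bash
python3 - <<'E'
from h import *
s=get_state();print(s['clock'],s['tcp_pos'],s['wrist_force'])
p=read_camera('top');tops(cloud(p),p['z_map']);X=cloud(p)
for a in silhouettes(p,'flap')[:1]:
    q=X[a['mask']];print('flap',a['conf'],np.percentile(q[:,2],[2,50,98]))
for a in silhouettes(p,'small_bung_a'): print('small',a['conf'],a['box'])
im1=cv2.resize(p['img'][110:300,120:460,::-1],None,fx=2.3,fy=2.3);cv2.imwrite('pics/t6.png',im1)
p=read_camera('scene');cv2.imwrite('pics/s6.png',cv2.resize(p['img'][90:300,180:440,::-1],None,fx=2.8,fy=2.8))
E
```

```text
14.6 [ 0.3649181  -0.24394151  0.29734416] [-0.20348718  0.56584734  0.49840901]
[557.3 221.4] r 21.5 zt 0.1687 px [244. 180.] 431
[518.  154.8] r 22.5 zt 0.1637 px [284. 199.] 484
[474.9 209.1] r 21.4 zt 0.1688 px [255. 225.] 451
[439.5 130. ] r 22.3 zt 0.164 px [302. 242.] 502
flap 0.56 [0.11987042 0.12330851 0.12678202]
```

View pics/t6.png

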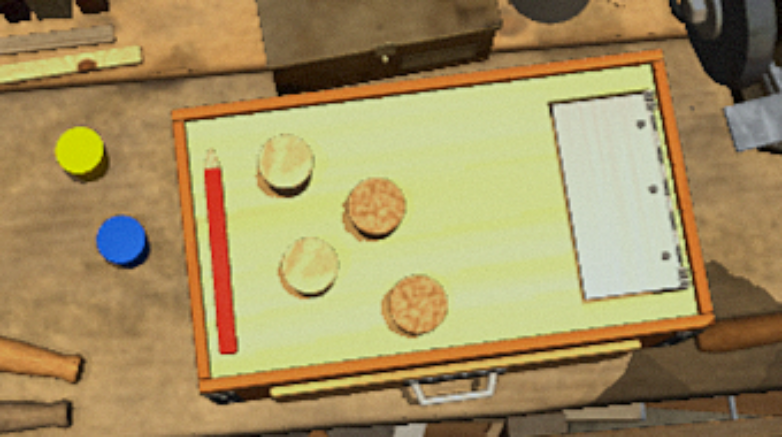

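View pics/s6.png

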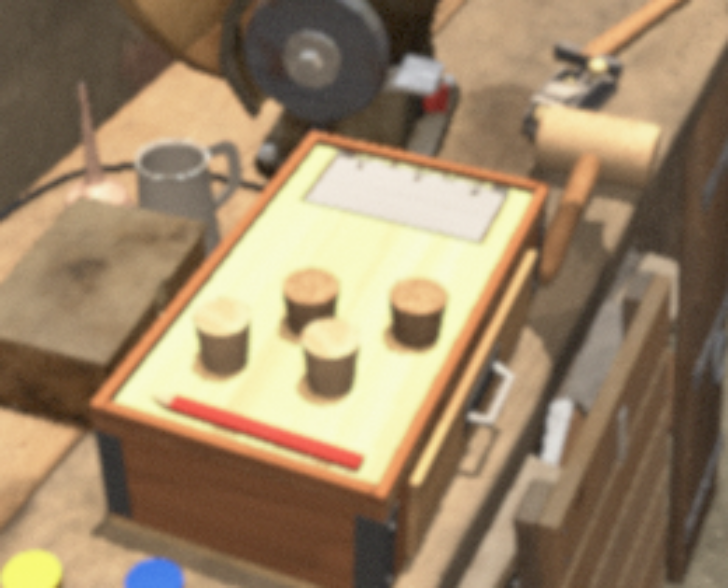

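Both pictures show the flap shut and flush, with no small bungs on the tray. The four large bungs (top view (285,162), (376,207), (309,266), (417,305)) and the pencil are unmoved.

```bash
python3 -c "
from workcell import *
print(hand_in())"
```

```text
the job is handed in; nothing more can be done
None
```

Both small bungs are scrapped, and I handed the job in at about 14.7 s. I gripped each one, carried it over the tray and stood it on the flap. I then pressed the flap with shut fingers at its near (-x) end, held it open until they had dropped, and let it close slowly.

Last checks:
- **Small bungs:** neither the detector nor the pictures show one on the tray. One was seen lying on the box floor. The other I did not see inside the box; I only saw that it was gone from the open flap and not on the tray afterwards.
- **Flap:** shut and flush, with its face measured level with the tray floor (0.123 m).
- **Large bungs and pencil:** the large bungs are where they started to within 1 mm, and the pencil looks unmoved in the pictures.
- **Robot:** the arm is clear of everything. The highest wrist force I read was about 7 N, when the fingertips brushed the tray during gripping.

No check failed or disagreed with another.

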